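# Clamp a gauged mortar prism to the set force

## Task

Load the grey mortar prism into the screw clamp: lying flat on the seat, long side against the fence and the end nearer the foil gauge home against the end stop, so that the gauge is under the shoe. Let go of it, then turn the inclined bar handle clockwise until the red indicator tab pops out; stop there, since going on would crush the gauge, and leave it clamped. Leave the tape, the weight and the spanner alone.

Things in the scene. Friction and masses are not known exactly. Their poses are not given: they have to be found in the camera images.
- clamp: Gauge-bonding screw clamp, fixed to the bench (stands elsewhere each time). Origin: underside of its base, below the shoe. x: from its front (robot side) to its back, y: to its left, z up. Grey base plate x -54..+70, y -60..+60, 12 mm thick; its top is the seat. The throat is open to the front and the right (-y): slide the prism in low along the fence from the right; its right end overhangs the base.
- fence (a point): Middle of the top edge of the steel fence's front face: clamp x +20, y +7, z +38 mm, axes as the clamp. The face runs from y -38 to +52 and rises 26 mm above the seat; fence 12 mm thick.
- end_stop (a point): Middle of the top edge of the steel end stop's face, which looks to the right (-y): clamp x 0, y +45, z +34 mm, axes as the clamp. 40 mm wide, rises 22 mm above the seat.
- nut_boss (a point): Centre of the grey nut boss (33 mm across, 32 mm long) round the screw, axes as the clamp. A neck (22 mm wide, clamp z 91..117 mm) holds it from a column 24 mm wide behind the fence, all in the plane clamp y=0. The screw axis lies in that plane and leans 28 degrees from vertical, handle end to the front (-x).
- prism_home (a point): Fixed point, axes as the clamp: where the centre of the prism is when it lies on the seat against fence and end stop (clamp x 0, y -35, z +32 mm).
- prism_center (a point): Centre of the loose grey mortar prism, 40 x 160 x 40 mm (its own x, y, z; y is its long axis), about 0.3 kg, lying on the bench with the gauge on top. At home its axes match the clamp's.
- gauge (a point): Centre of the orange foil gauge (16 x 26 mm) on the top of the prism, 35 mm from its middle towards its +y end and 20 mm above its centre. At home it is right under the shoe.
- handle (a point): Centre of the screw's black bar handle: 72 mm long (its x), 14 mm thick (its y), 22 mm deep (its z: the screw axis, pointing out of the screw, 28 degrees from vertical). It moves down the axis with the screw. Take it along the axis, across its 14 mm; below it are an 11 mm shaft and, 27 mm below its centre, a 40 mm wide aluminium indicator head. Half a turn looks the same.
- screw (a joint): Turn of the screw, rad. 0 fully open; grows clockwise as seen from above the handle (tightening), up to 5. Stiff (0.25 N m), stays where left. Each rad drives handle, indicator head and shoe 7 mm down the axis. At 0 the round black shoe (26 mm) stands 16 mm along the axis (14 mm in height) off a prism at home; it meets it at about 2.3 rad.
- shoe (a joint): Compression of the spring behind the shoe, m: 0 until the shoe meets something; 15 N of clamping force at 0.004, 23 N at 0.0073, solid at 0.010. Grows about 7 mm per rad of further tightening.
- tab (a joint): Red indicator tab in the left (clamp +y) side of the indicator head, m: 0 in (flush), 0.014 fully out. Sprung: it pops out at once when the shoe spring reaches 0.004, and then stays out.
- tab_end (a point): Middle of the outer end of the red tab (10 x 8 mm bar), which moves to the left of the clamp as it pops out.
- tape: Bystander: loose roll of black tape, 59 mm across, 19 mm high, origin at its underside.
- brass_weight: Bystander: loose brass-coloured knobbed weight, 36 mm across, 40 mm high, origin at its underside.
- spanner_2: Bystander: loose steel spanner, 150 mm long, 6 mm thick, origin at its underside.

How it is judged:
On the way, in this order (a step that is already met when the one before it is completed fails the run):
1. the prism lies home in the clamp, let go, the tab still in (x of prism_center in the frame of prism_home between -0.005 and 0.004 m and y of prism_center in the frame of prism_home between -0.008 and 0.004 m and z of prism_center in the frame of prism_home between -0.003 and 0.003 m and angle between the y axis of prism_center and the y axis of clamp, either way round below 0.07 rad and y of gauge in the frame of prism_home above 0.02 m and value of joint tab below 0.003 m and contact force between the fingers and prism below 0.2 N), for 0.2 s.
2. the tab has popped out with the prism home in the clamp (x of prism_center in the frame of prism_home between -0.005 and 0.004 m and y of prism_center in the frame of prism_home between -0.008 and 0.004 m and z of prism_center in the frame of prism_home between -0.003 and 0.003 m and angle between the y axis of prism_center and the y axis of clamp, either way round below 0.07 rad and y of gauge in the frame of prism_home above 0.02 m and value of joint shoe between 0.0028 and 0.0073 m and value of joint tab above 0.011 m), for 0.2 s.
At the end, for the whole second after the job is handed in: The prism is at rest flat on the seat, within 5 mm of the fence and 8 mm of the end stop, within 4 degrees of the fence, gauge end at the stop; the tab is out more than 11 mm and the shoe spring is compressed by 2.8 to 7.3 mm (all of step 2 and linear speed of prism below 0.01 m/s); the robot touches nothing.
It fails at once if the clamp is overtightened well past the tab (shoe spring compressed over 8 mm) (value of joint shoe above 0.008 m).
It fails at once if a bystander is shifted by more than 2 cm (distance of tape from where it was at the start of the episode above 0.02 m).
It fails at once if a bystander is shifted by more than 2 cm (distance of brass_weight from where it was at the start of the episode above 0.02 m).
It fails at once if a bystander is shifted by more than 2 cm (distance of spanner_2 from where it was at the start of the episode above 0.02 m).
It also fails if it takes over 72 s, if anything falls off the work surface, if the arm or the gripper's body presses on something with over 40 N, if the wrist force passes 120 N, or if a joint passes its speed limit or range.

## Robot

A 6-joint arm with a two-finger parallel gripper is mounted at the origin on a cart in front of the work surface, level with it; the furniture and walls round the work are solid. World frame = base frame: x ahead of the robot, y to its left, z up, the work surface at z = 0. Lengths are in m, angles in rad, forces in N, time in s.
With the tool pointing down it reaches from about 0.325 to 0.875 m from the base axis. Payload 4.4 kg.
Tool frame: the origin (TCP) lies at the centre of the arm's flange, where the gripper is bolted on; the fingertips stand 173 mm ahead of it and the grasp point (between the pads) lies 155 mm ahead of it; x points along the fingers, y is the direction in which the jaws open and shut, and the axes are right-handed (so a half turn about x gives the same grasp; the last joint's range is limited). The gripper opens to 85 mm and grips with 20 to 120 N. Pads are 22 mm wide; open, the fingers measure 114 mm over their backs; the gripper's body (76 mm by 85 mm) begins 54 mm behind the grasp point. The pads swing forward as they close: fully open they stand 13 mm farther back than shut.
Start: joints at [-1.47, 0.207, 1.542, -0, 1.393, -0.15], TCP at [0.143, -0.557, 0.405] pointing down, gripper open.
Joint ranges: [-2.73, 2.73], [-0.86, 2.22], [0.23, 2.46], [-1.11, 4.25], [0.08, 2.63], [-2.82, 2.82]. Speed limits (rad/s): [2.79, 2.79, 3.14, 3.14, 3.14, 3.14].

## Interface

Orientations are given as a 3x3 rotation matrix whose columns are the frame's x, y, z axes.
In Python, from workcell import movep, move_l, move_j, set_gripper, wait, ik, state, camera, Unreachable, close_job gives the robot as it stands. Calls block until the motion is done:
- movep(position, orientation): joint-space move of the TCP to a pose.
- move_l(position, rotation=None, velocity=0.15, force_limit=None): straight line of the TCP; rotation=None keeps the orientation; velocity is the mean speed in m/s. With force_limit (N) it stops when the force on the tool has changed by that much, and returns True; else False.
- move_j(angles): joint-space move.
- set_gripper(opening): finger opening in m; the grip force is fixed at half the most; returns when the fingers have stopped.
- wait(seconds).
- ik(position, orientation): joint angles nearest the present ones, or None.
- state(): the state.
- camera(name): name is "side" or "top"; returns a dict with "frame" (420x560x3 uint8, red, green, blue), "vfov" (degrees; the focal length in pixels is half the picture's height over the tangent of half this angle, whatever the lens; pixels are square), "cx", "cy" (the principal point, pixels), "k1" (the pictures are not rectified: a ray, as slopes to the right and down, at radius r is drawn at 1 + k1 r^2 times it, then the intrinsics apply), "R" (3x3) and "t" (3): a world point X has camera coordinates R X + t. Camera axes: x right, y down, z forward; pixel columns grow to the right and rows downward; lengths in m; the calibration is good to about 2 mm. A picture is of the moment at which its call begins. There is no depth.
A pose or a line that the arm cannot do raises Unreachable and nothing moves.
- close_job(): hands the job in, once; it reports no verdict.
The state is a dict: "time_s": time; "qpos": joint angles; "dq": joint speeds; "tau": joint torques, N m; "tool_pos": TCP position; "eef_rot": TCP orientation; "contact_force": force on the tool from outside, world axes, zero at the start; "moment": the same for the moment, N m; "grip_width": finger opening in m.
Only numpy, scipy, OpenCV 4.12 (cv2) and the standard library are available. Lean on these libraries where they do the work, as an engineer would, in place of code of your own. Each camera call takes 0.05 s, during which the arm holds its last target. There are 200 camera calls.

## Working session

There is one attempt and no reset: what is moved stays moved. The work goes in short steps, each a Python script; the robot and the scene stay as the last script left them, time stands still between calls to the robot, and variables do not carry over. Pictures are saved under pics/ and viewed, about 8 in all and at most 12, crops included, and the job is handed in when it is done.

```bash
mkdir -p pics; ls
python3 - <<'E'
from workcell import *
import cv2,numpy as np,pickle
for n in ("side","top"):
    c=camera(n); pickle.dump(c,open(f"{n}0.pkl","wb"))
    cv2.imwrite(f"pics/{n}0.png",cv2.resize(c["frame"][:,:,::-1],(800,600),interpolation=cv2.INTER_CUBIC))
    print(n,c["vfov"],c["cx"],c["cy"],c["k1"],np.round(-np.array(c["R"]).T@c["t"],3),np.round(c["R"],2).tolist())
print(state()["time_s"])
E
```

```text
pics
side 53.145540616309546 283.38274121597345 207.66852528040718 -0.10329848987810324 [ 0.179 -0.939  0.514] [[0.92, -0.39, 0.02], [-0.14, -0.38, -0.91], [0.36, 0.84, -0.41]]
top 45.8824080129864 272.76168962012815 207.87001553117128 -0.06046650720857026 [ 0.299 -0.163  1.223] [[0.01, -1.0, -0.0], [-0.98, -0.01, -0.21], [0.21, 0.01, -0.98]]
0.1
```

View pics/side0.png

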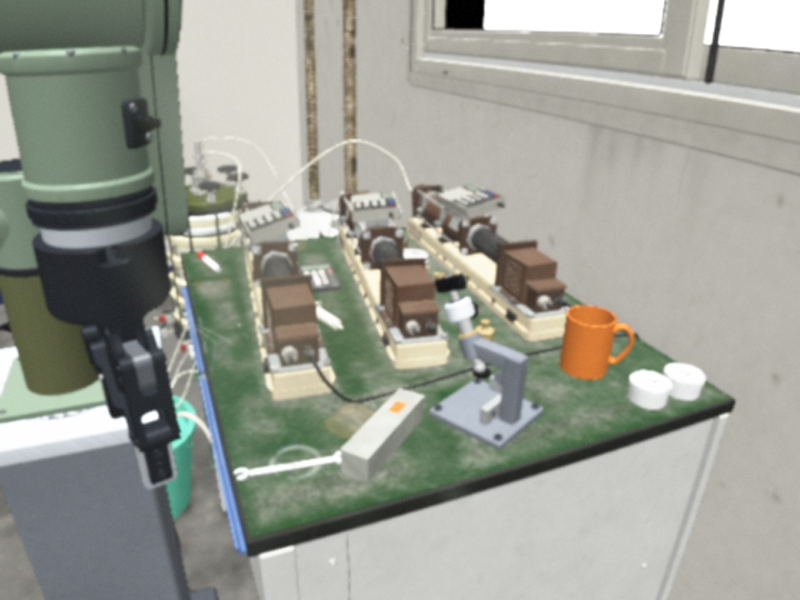

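View pics/top0.png

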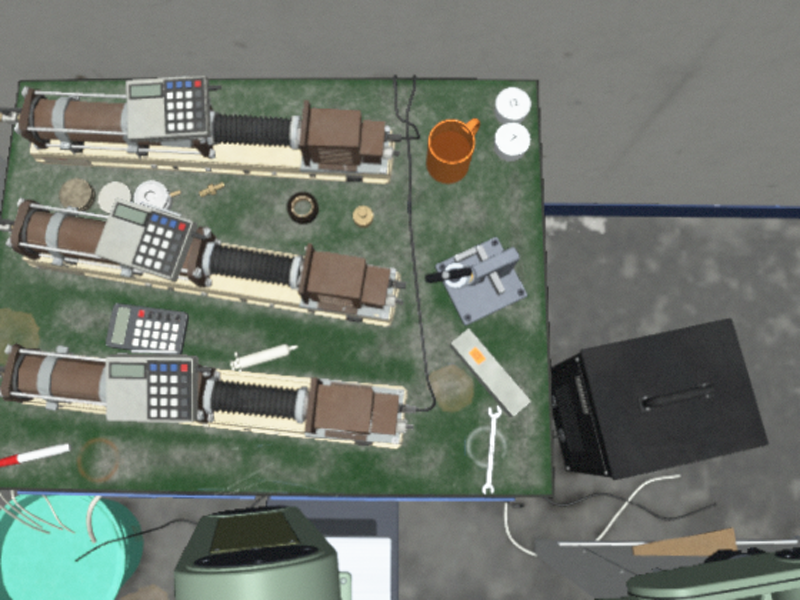

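The side view shows the prism at about (385,432) and the clamp at (490,400). In the top view the prism is at (490,372), with the gauge at (477,355), and the clamp at (482,278). I'll zoom in for exact corner positions.

Run:
```python
import cv2,pickle,numpy as np
def crop(n,x0,y0,w,h,s):
    f=pickle.load(open(f"{n}0.pkl","rb"))["frame"][y0:y0+h,x0:x0+w,::-1]
    im=cv2.resize(f,None,fx=s,fy=s,interpolation=cv2.INTER_CUBIC)
    for k in range(0,w,10): cv2.line(im,(k*s,0),(k*s,4 if k%50 else 12),(0,0,255),1); cv2.putText(im,str(x0+k),(k*s,22),0,.35,(0,0,255),1) if k%20==0 else 0
    for k in range(0,h,10): cv2.line(im,(0,k*s),(6,k*s),(0,0,255),1); cv2.putText(im,str(y0+k),(8,k*s+4),0,.35,(0,0,255),1) if k%20==0 else 0
    return im
cv2.imwrite("pics/c_top.png",crop("top",290,160,90,135,4)[:540])
cv2.imwrite("pics/c_side.png",crop("side",230,190,155,150,5)[:, :775][:600])
a=crop("top",290,158,90,142,4);b=crop("side",235,190,150,148,4)
cv2.imwrite("pics/t2.png",cv2.resize(crop("top",290,160,90,100,6),(540,600)))
c=crop("side",235,222,150,118,5);print(c.shape);cv2.imwrite("pics/s2.png",c)
```

```text
(590, 750, 3)
```

View pics/c_top.png

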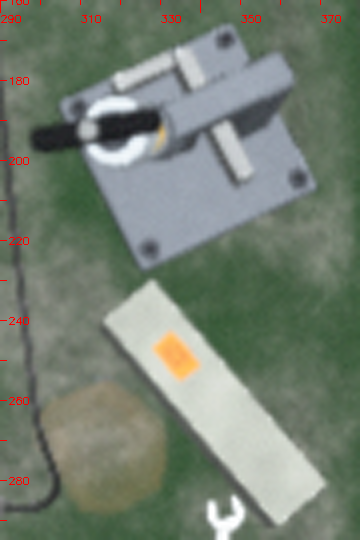

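View pics/c_side.png

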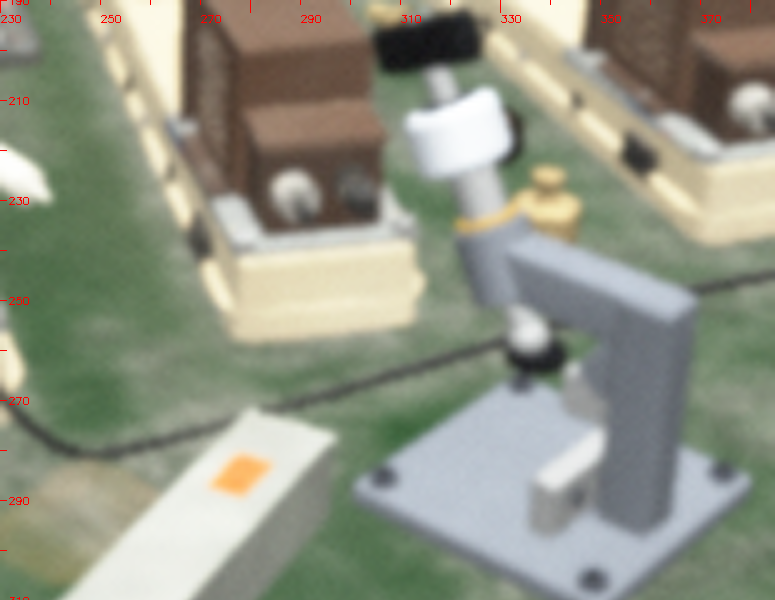

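The close-ups show the base corners in the top view at about (305.5,185.5), (348,165.5), (369,207) and (327,227.5). The end stop is at upper left, so clamp +y points up-left, away from the robot. The prism is turned about 15° from that, with its gauge end already facing the clamp. The spanner head lies next to the prism's near end. Next I'll fit the poses.

```bash
cat > h.py <<'E'
import numpy as np, pickle, cv2
from scipy.optimize import least_squares
from scipy.spatial.transform import Rotation as Rn
def proj(c,X):
    X=np.atleast_2d(X); p=X@np.array(c["R"]).T+np.array(c["t"]); s=p[:,:2]/p[:,2:]
    s=s*(1+c["k1"]*(s**2).sum(1,keepdims=True)); f=210/np.tan(np.radians(c["vfov"])/2)
    return s*f+[c["cx"],c["cy"]]
def Rz(a): return Rn.from_euler("z",a).as_matrix()
def loc(P,L): return np.asarray(L)@Rz(P[2]).T+[P[0],P[1],0]
a=np.radians(28); AX=np.array([-np.sin(a),0,np.cos(a)])
# handle frame in clamp coordinates: s along the axis from the gauge point, phi about it
def hframe(phi):
    u=np.array([np.cos(a),0,np.sin(a)]); v=np.cross(AX,u)
    x=np.cos(phi)*u+np.sin(phi)*v; return np.c_[x,np.cross(AX,x),AX]
def hpt(s): return np.array([0,0,.052])+s*AX
E
cat > fit.py <<'E'
from h import *
T=pickle.load(open("top0.pkl","rb"));S=pickle.load(open("side0.pkl","rb"))
def ct(x,y): return (290+x/4,160+y/4)
def cs(x,y): return (230+x/5,190+y/5)
def fit(obs,x0,mod):
    r=least_squares(lambda p: np.concatenate([(proj(c,mod(p,L))-np.array(px)).ravel() for c,L,px in obs]),x0,loss="soft_l1")
    return r.x,[np.round(proj(c,mod(r.x,L))-np.array(px),1).tolist() for c,L,px in obs]
B=[[-.054,.06,.012],[.07,.06,.012],[.07,-.06,.012],[-.054,-.06,.012]]
C,e=fit([(T,B,[ct(62,102),ct(233,22),ct(315,187),ct(147,270)]),(S,[B[3],B[2]],[cs(355,488),(350,310.5)]),(S,[B[2]],[cs(600,603)])][:1]+[(S,[B[3]],[cs(355,488)]),(S,[B[1]],[cs(750,482)])],[.5,-.35,-1.1],loc)
print("clamp",C,np.degrees(C[2]),e)
Q=[[-.02,.08,.04],[.02,.08,.04],[.02,-.08,.04],[-.02,-.08,.04],[0,.035,.04]]
P,e=fit([(T,Q,[ct(103,320),ct(153,280),ct(327,483),ct(278,525),ct(177,356)]),(S,[Q[0],Q[1],Q[4]],[cs(250,410),cs(338,436),cs(240,475)])],[.4,-.35,-.9],loc)
print("prism",P,np.degrees(P[2]),e)
E1=[[.036,0,.0],[-.036,0,.0]]
m=lambda p,L: loc(C,hpt(p[0])+np.array(L)@hframe(p[1]).T)
for x0 in (0,1.57,.8,-.8):
    H,e=fit([(T,E1,[ct(158,122),ct(32,140)]),(S,E1,[cs(478,35),cs(378,50)])],[.15,x0],m)
    print("handle",H,e, loc(C,hpt(H[0])))
np.savez("poses.npz",C=C,P=P,H=H)
E
python3 fit.py
```

```text
clamp [ 0.58248077 -0.31207721 -1.11602   ] -63.94323569859153 [[[-0.5, 0.3], [0.4, -0.2], [2.0, 0.1], [-0.2, 0.6]], [[-0.5, -1.0]], [[1.9, -1.3]]]
prism [ 0.4221521  -0.32708125 -0.87562695] -50.169728479625576 [[[-0.0, 0.1], [0.1, -0.3], [0.5, 0.3], [0.1, 0.7], [-0.0, 0.2]], [[0.1, -0.8], [-0.1, -0.8], [0.5, -0.2]]]
handle [ 0.15315181 -0.3237465 ] [[[1.0, -0.3], [1.5, 1.2]], [[-0.8, -0.5], [1.3, -0.1]]] [ 0.55089769 -0.2474848   0.18722502]
handle [0.15107139 1.61716945] [[[-22.4, -11.5], [25.4, 12.6]], [[0.1, -2.5], [-0.1, 4.2]]] [ 0.55132672 -0.24836222  0.18538812]
handle [ 0.15315181 -0.32374658] [[[1.0, -0.3], [1.5, 1.2]], [[-0.8, -0.5], [1.3, -0.1]]] [ 0.55089769 -0.2474848   0.18722502]
handle [ 0.15315181 -0.3237465 ] [[[1.0, -0.3], [1.5, 1.2]], [[-0.8, -0.5], [1.3, -0.1]]] [ 0.55089769 -0.2474848   0.18722502]
```

```bash
cat > ov.py <<'E'
from h import *
def overlay(c,polys,x0,y0,w,h,s,fn):
    im=cv2.resize(c["frame"][y0:y0+h,x0:x0+w,::-1],None,fx=s,fy=s,interpolation=cv2.INTER_CUBIC)
    for X,col in polys:
        p=(proj(c,X)-[x0,y0]+.5)*s
        cv2.polylines(im,[np.round(p*8).astype(int)],True,col,1,cv2.LINE_AA,3)
    if fn: cv2.imwrite(fn,im)
    return im
def model(C,P=None,H=None):
    box=lambda x0,x1,y0,y1,z:[[x0,y0,z],[x1,y0,z],[x1,y1,z],[x0,y1,z]]
    o=[(loc(C,box(-.054,.07,-.06,.06,.012)),(0,0,255)),(loc(C,box(.02,.032,-.038,.052,.038)),(0,255,255)),(loc(C,box(-.02,.02,.045,.055,.034)),(255,0,255)),(loc(C,box(.032,.07,-.012,.012,.117)),(0,255,0))]
    if P is not None: o+=[(loc(P,box(-.02,.02,-.08,.08,.04)),(255,0,0))]
    if H is not None:
        for z in (-.011,.011): o+=[(loc(C,hpt(H[0])+np.array(box(-.036,.036,-.007,.007,z))@hframe(H[1]).T),(0,200,255))]
        o+=[(loc(C,hpt(H[0]-.027)+np.array([[.02*np.cos(t),.02*np.sin(t),0] for t in np.arange(0,6.3,.2)])@hframe(0).T),(255,100,0))]
    return o
E
python3 - <<'E'
from ov import *
d=np.load("poses.npz");m=model(d["C"],d["P"],d["H"])
T=pickle.load(open("top0.pkl","rb"));S=pickle.load(open("side0.pkl","rb"))
A=overlay(T,m,292,160,85,135,4,None);B=overlay(S,m,290,188,95,128,4,None)
im=np.zeros((540,720,3),np.uint8);im[:540,:340]=A;im[:512,340:720]=B;cv2.imwrite("pics/ov0.png",im)
E
```

```text
(no output)
```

View pics/ov0.png

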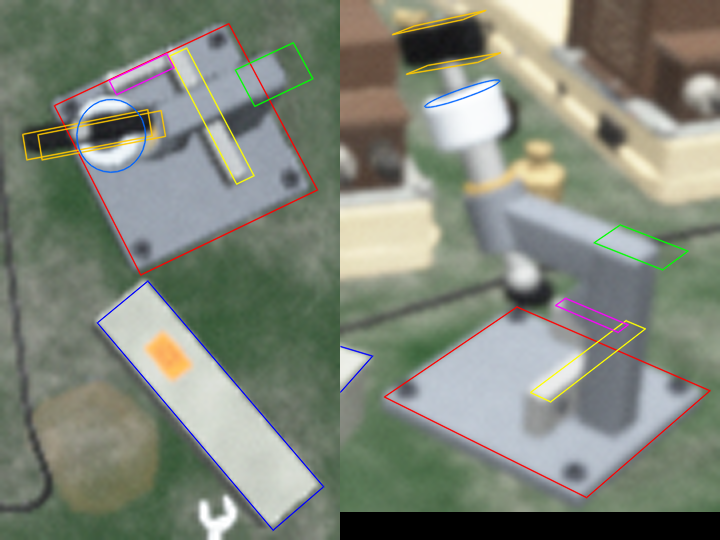

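The overlay fits to about 2 mm, so contact moves can settle the rest. I'll correct the half-pixel crop offset and check reachability.

```bash
sed -i 's|(290+x/4,160+y/4)|(290+(x+.5)/4-.5,160+(y+.5)/4-.5)|; s|(230+x/5,190+y/5)|(230+(x+.5)/5-.5,190+(y+.5)/5-.5)|' fit.py; python3 fit.py | cut -c1-70
cat > poses.py <<'E'
from h import *
d=np.load("poses.npz");C,P,H=d["C"],d["P"],d["H"]
GL=-.045
def down(yaw,flip):  # jaw along prism x (yaw)
    y=np.array([np.cos(yaw),np.sin(yaw),0])*flip; x=np.array([0,0,-1.]); return np.c_[x,y,np.cross(x,y)]
def tcp(g,R): return np.asarray(g)-.155*R[:,0]
def prism_pose(x,y,z,flip,dyaw=0): # prism centre in clamp coords -> tcp, with z of grasp point
    g=loc([C[0],C[1],C[2]],[x,y+GL,z])
    R=down(C[2]+dyaw,flip); return tcp(g,R),R
def handle_pose(th,off,flip,s0=None,phi0=None):
    s=(H[0] if s0 is None else s0)-.007*th+off; F=Rz(C[2])@hframe((H[1] if phi0 is None else phi0)-th)
    x=-F[:,2]; y=F[:,1]*flip; R=np.c_[x,y,np.cross(x,y)]
    return tcp(loc(C,hpt(s)),R),R
E
python3 - <<'E'
from poses import *
from workcell import *
for f in (1,-1):
    R=down(P[2],f); print(f,"grasp",np.round(ik(tcp(loc(P,[0,GL,.03]),R),R),2), "home",np.round(ik(*prism_pose(0,-.035,.042,f)),2))
    for th in (0,.5,1,1.5,2,2.5,3,3.3):
        q=ik(*handle_pose(th,.003,f)); print(th,None if q is None else np.round(q,2))
    q=ik(*handle_pose(0,.08,f)); print("appr",q is not None and np.round(q,2))
E
```

```text
clamp [ 0.58309576 -0.3109176  -1.1160532 ] -63.94513813332634 [[[-0.6
prism [ 0.42263802 -0.32602781 -0.87145151] -49.93049369929407 [[[-0.2
handle [ 0.15353409 -0.3264558 ] [[[0.8, -0.2], [1.3, 1.2]], [[-0.5, -
handle [0.15320696 1.61737711] [[[-23.0, -11.4], [24.8, 12.7]], [[0.1,
handle [ 0.15353409 -0.32645571] [[[0.8, -0.2], [1.3, 1.2]], [[-0.5, -
handle [ 0.15353409 -0.32645584] [[[0.8, -0.2], [1.3, 1.2]], [[-0.5, -
1 grasp [-0.91  0.4   1.82 -0.    0.93 -0.03] home [-0.74  0.53  1.58 -0.    1.04  0.38]
0 [-0.41  0.16  1.81 -0.42  0.84 -0.31]
0.5 [-0.41  0.16  1.81 -0.42  0.83  0.19]
1 [-0.42  0.17  1.81 -0.43  0.82  0.69]
1.5 [-0.42  0.18  1.81 -0.43  0.82  1.2 ]
2 [-0.42  0.18  1.81 -0.43  0.81  1.7 ]
2.5 [-0.42  0.19  1.81 -0.43  0.8   2.2 ]
3 [-0.42  0.2   1.81 -0.43  0.8   2.7 ]
3.3 None
appr [-0.36  0.03  1.79 -0.4   0.99 -0.32]Traceback (most recent call last):
  File "<stdin>", line 4, in <module>
    return _wrapfunc(a, 'round', decimals=decimals, out=out)
    return _wrapit(obj, method, *args, **kwds)
    result = getattr(arr, method)(*args, **kwds)
TypeError: unsupported operand type(s) for *: 'NoneType' and 'float'
```

Run:
```python
from poses import *
from workcell import *
R=down(P[2],1); g=tcp(loc(P,[0,GL,.028])[0],R)
set_gripper(.062)
movep(g+[0,0,.09],R); print(move_l(g,velocity=.1,force_limit=15), state()["tool_pos"]-g)
set_gripper(.0); s=state(); print("w",s["grip_width"],np.round(s["contact_force"],1))
move_l(g+[0,0,.035],velocity=.08)
p,R2=prism_pose(-.005,-.165,.028+.035,1); move_l(p,R2,velocity=.08)
p,R2=prism_pose(-.005,-.165,.044,1); move_l(p,velocity=.08)
p,R2=prism_pose(-.005,-.065,.044,1); print(move_l(p,velocity=.06,force_limit=8))
s=state(); print(s["time_s"],s["grip_width"],np.round(s["contact_force"],1),np.round(s["tool_pos"]-p,4))
from ov import *
m=model(C)
# predicted prism top outline at this pose
box=[[-.025,-.145,.056],[.015,-.145,.056],[.015,.015,.056],[-.025,.015,.056]]
m+=[(loc(C,box),(255,0,0))]
c=camera("top");k=camera("side")
A=overlay(c,m,290,150,90,135,4,None);B=overlay(k,m,275,200,105,130,4,None)
im=np.zeros((540,780,3),np.uint8);im[:,:360]=A;im[:520,360:780]=B;cv2.imwrite("pics/ov1.png",im)
```

```text
False [1.18767627e-04 7.79332854e-05 9.84910075e-04]
w 7.907120432978134e-06 [ 0.4 -0.8 -0.4]
False
19.3833 -0.0004614690032992411 [ 0.2  0.2 -0.9] [-0.0003 -0.0002 -0.    ]
```

View pics/ov1.png

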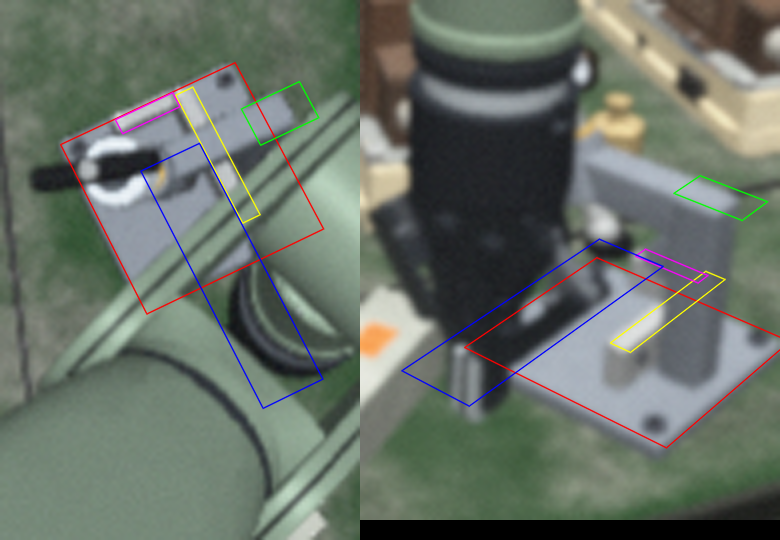

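The gripper closed on nothing because of an indexing bug: `[0]` picked a scalar out of the grasp position, so it closed in mid-air. The side view shows the gauge still at about (278,285), where it was before, so the prism hasn't moved and nothing was touched. I'll redo it with a width check.

Run:
```python
from poses import *
from workcell import *
import sys
R=down(P[2],1); g=tcp(loc(P,[0,GL,.028]),R); print(np.round(g,3))
p=np.array(state()["tool_pos"]); move_l(p+[0,0,.06],velocity=.2)
set_gripper(.062)
movep(g+[0,0,.06],R); print(move_l(g,velocity=.1,force_limit=12), state()["tool_pos"]-g)
set_gripper(.0); s=state(); print("w",s["grip_width"],np.round(s["contact_force"],1),s["time_s"])
if abs(s["grip_width"]-.04)>.004: sys.exit("no grip")
move_l(g+[0,0,.035],velocity=.1)
p,R2=prism_pose(-.005,-.165,.028+.035,1); move_l(p,R2,velocity=.1)
p,R2=prism_pose(-.005,-.165,.044,1); move_l(p,velocity=.1)
p,R2=prism_pose(-.005,-.055,.044,1); print(move_l(p,velocity=.1,force_limit=8))
s=state(); print(s["time_s"],s["grip_width"],np.round(s["contact_force"],1),np.round(s["tool_pos"]-p,4))
from ov import *
m=model(C)
box=[[-.025,-.135,.056],[.015,-.135,.056],[.015,.025,.056],[-.025,.025,.056]]
m+=[(loc(C,box),(255,0,0))]
c=camera("top");k=camera("side")
A=overlay(c,m,290,150,90,135,4,None);B=overlay(k,m,275,200,105,130,4,None)
im=np.zeros((540,780,3),np.uint8);im[:,:360]=A;im[:520,360:780]=B;cv2.imwrite("pics/ov2.png",im)
```

```text
[ 0.388 -0.355  0.183]
False [ 0.00048069 -0.00023547  0.00026116]
w 0.03949602568399017 [ 0.2 -0.7  3.5] 22.0833
False
24.7667 0.03912658149231873 [ 0.3  0.5 -3.7] [-0.0005 -0.0003 -0.0001]
```

View pics/ov2.png

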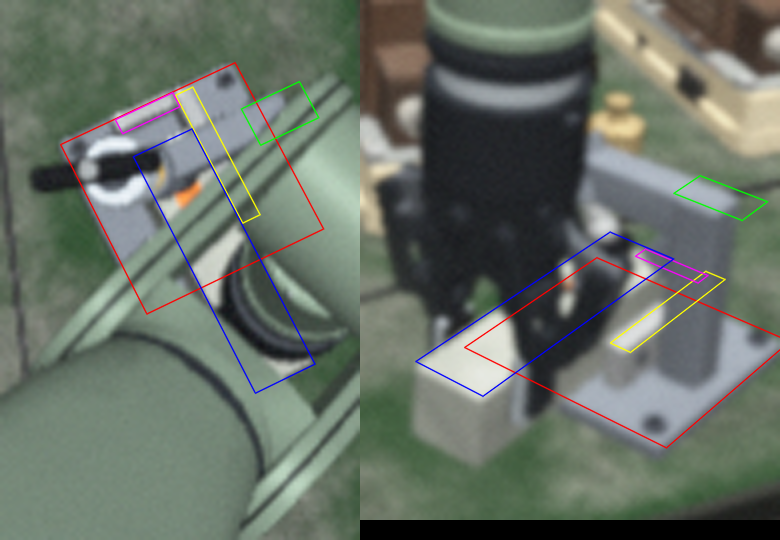

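The grip is good (39 mm), and the prism matches its predicted outline. Now I'll seat it by touch: fence first, then end stop, then down.

Run:
```python
from poses import *
from workcell import *
Rc=Rz(C[2])
def cl(): # prism centre in clamp coords as implied by tool
    q=Rc.T@(np.array(state()["tool_pos"])-[C[0],C[1],0]); return np.round([q[0],q[1]-GL,q[2]-.155],4)
def go(d,v,f):
    p=np.array(state()["tool_pos"]); r=move_l(p+Rc@np.array(d),velocity=v,force_limit=f); s=state()
    print(r,cl(),np.round(Rc.T@s["contact_force"],1),round(s["time_s"],2)); return r
go([0,.010,0],.08,8)
go([.012,0,0],.025,4)
go([-.0007,0,0],.02,None)
go([0,.016,0],.025,4)
go([0,0,-.008],.02,4)
set_gripper(.062); print(cl(),np.round(state()["contact_force"],1))
p=np.array(state()["tool_pos"]); move_l(p+[0,0,.08],velocity=.2)
R=state()["eef_rot"]; 
q,RR=handle_pose(0,.1,1); move_l(p+np.array([-.03,.02,.15]),velocity=.3); movep(q,RR); print(state()["time_s"])
from ov import *
m=model(C,None,H)
box=lambda z:[[-.02,-.115,z],[.02,-.115,z],[.02,.045,z],[-.02,.045,z]]
m+=[(loc(C,box(.052)),(255,0,0))]
c=camera("top");k=camera("side")
A=overlay(c,m,290,150,90,135,4,None);B=overlay(k,m,275,185,105,130,4,None)
im=np.zeros((540,780,3),np.uint8);im[:,:360]=A;im[:520,360:780]=B;cv2.imwrite("pics/ov3.png",im)
```

```text
False [-0.0048 -0.0452  0.0441] [-0.3  0.7 -3. ] 25.13
True [-0.0019 -0.0459  0.0423] [ 0.1 -0.1 -3.7] 25.44
False [-0.0028 -0.0461  0.0419] [ 1.  -1.1 -3.6] 25.69
True [-0.003  -0.0339  0.0413] [-0.   0.1  4.7] 26.2
True [-0.0028 -0.0339  0.0413] [-1.4 -1.3  5.1] 26.41
[-0.0035 -0.0344  0.0397] [-0.4 -0.4 -0.4]
28.425
```

View pics/ov3.png

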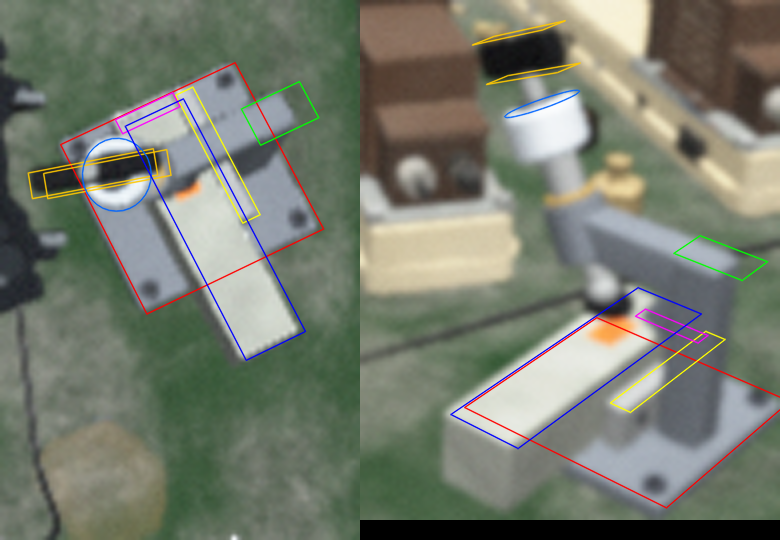

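Run:
```python
from workcell import *
import cv2,numpy as np,pickle
c=camera("top");k=camera("side");pickle.dump((c,k),open("seat.pkl","wb"))
f=lambda c,x,y,w,h:cv2.resize(c["frame"][y:y+h,x:x+w,::-1],None,fx=8,fy=8,interpolation=cv2.INTER_CUBIC)
A=f(c,315,168,50,75);B=f(k,320,250,50,75)
cv2.imwrite("pics/z.png",np.hstack([A,B]))
```

```text
(no output)
```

View pics/z.png

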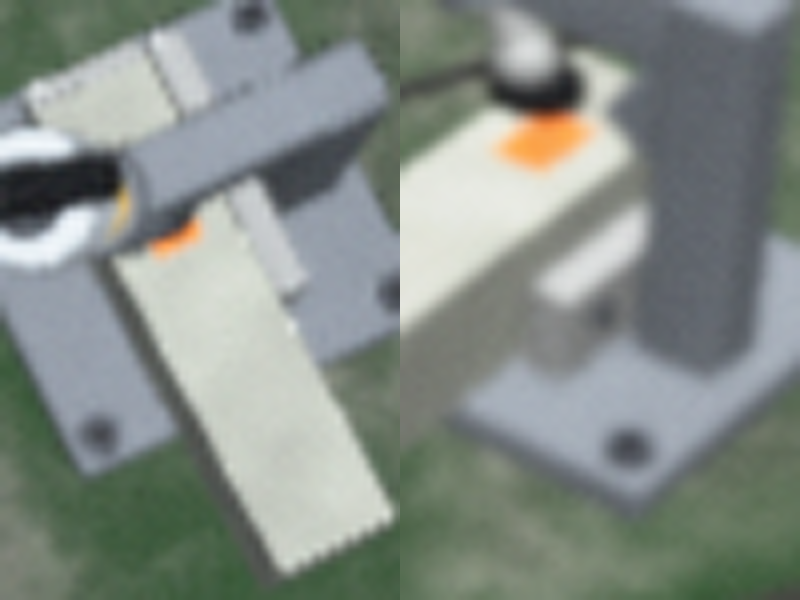

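Run:
```python
from poses import *
c,k=pickle.load(open("seat.pkl","rb"))
px=lambda L,x,y:(np.array(L)+.5)/8-.5+[x,y]
top=px([[280,578],[395,518],[30,88],[152,35]],315,168)
Q=np.array([[-.02,-.08,.052],[.02,-.08,.052],[-.02,.08,.052],[.02,.08,.052]])
r=least_squares(lambda p:(proj(c,loc(p,Q))-top).ravel(),[.55,-.33,-1.1]); p=r.x
d=Rz(C[2]).T@np.array([p[0]-C[0],p[1]-C[1],0]); print(d-[0,-.035,0],np.degrees(p[2]-C[2]),np.round(r.fun,1))
# fence near end top corners (z .038): y should be -.038, x .02/.032 -> clamp fit check
for q,w in ((px([285,300],315,168),[.02,-.038,.038]),(px([307,284],315,168),[.032,-.038,.038])):
    s=least_squares(lambda v:proj(c,loc(C,[v[0],v[1],.038]))[0]-q,[.02,-.03]).x; print(s-w[:2])
```

```text
[-0.00280388  0.00410136  0.        ] -0.5086743601022533 [-0.8 -1.3 -0.2 -0.9  0.8  1.2  0.2  1.1]
[3.88739851e-04 4.08050560e-05]
[-0.00321539  0.00156062]
```

By fit and by zoom, the prism sits against the fence (0 to 2.8 mm) and the stop, within 0.5°, with the gauge under the shoe. That's inside tolerance. Next I'll grasp the handle.

```bash
cat > turn.py <<'E'
from poses import *
from workcell import *
def red(c,th,save=None):
    u,v=proj(c,loc(C,hpt(H[0]-.007*th-.035)+np.array([0,.025,0])))[0].astype(int)
    f=c["frame"][v-14:v+14,u-14:u+14].astype(int); r,g,b=f[...,0],f[...,1],f[...,2]
    return int(((r>110)&(g<.55*r)&(b<.55*r)).sum())
def rep(th):
    s=state(); Rt=np.array(s["eef_rot"]); print(f"th {th:.2f} t {s['time_s']:.2f} F_tool",np.round(Rt.T@s["contact_force"],1),"M_tool",np.round(Rt.T@s["moment"],2),"w",round(s["grip_width"],4),"red",red(camera("top"),th),red(camera("side"),th))
E
python3 - <<'E'
from turn import *
rep(0)
set_gripper(.045)
p,R=handle_pose(0,.004,1); print(move_l(p,R,velocity=.1,force_limit=12)); rep(0)
set_gripper(0); rep(0)
for th in (.2,.4): movep(*handle_pose(th,.004,1)); rep(th)
c=camera("top");k=camera("side")
f=lambda c,x,y,w,h:cv2.resize(c["frame"][y:y+h,x:x+w,::-1],None,fx=4,fy=4,interpolation=cv2.INTER_CUBIC)
cv2.imwrite("pics/hd.png",np.hstack([f(c,270,140,95,120),f(k,275,170,95,120)]))
E
```

```text
th 0.00 t 28.62 F_tool [ 0.3  0.4 -1.6] M_tool [ 0.03  0.18 -0.09] w 0.062 red 0 0
False
th 0.00 t 30.14 F_tool [ 0.5  0.2 -0.7] M_tool [ 0.03  0.18 -0.09] w 0.045 red 0 0
th 0.00 t 30.62 F_tool [-2.5  2.4 -1.2] M_tool [0.1  0.4  0.24] w 0.0128 red 0 0
th 0.20 t 31.03 F_tool [-7.   1.4 -1.5] M_tool [ 0.33  0.5  -0.  ] w 0.013 red 0 0
th 0.40 t 31.44 F_tool [-7.8  0.  -1.7] M_tool [ 0.31  0.49 -0.28] w 0.013 red 0 0
```

View pics/hd.png

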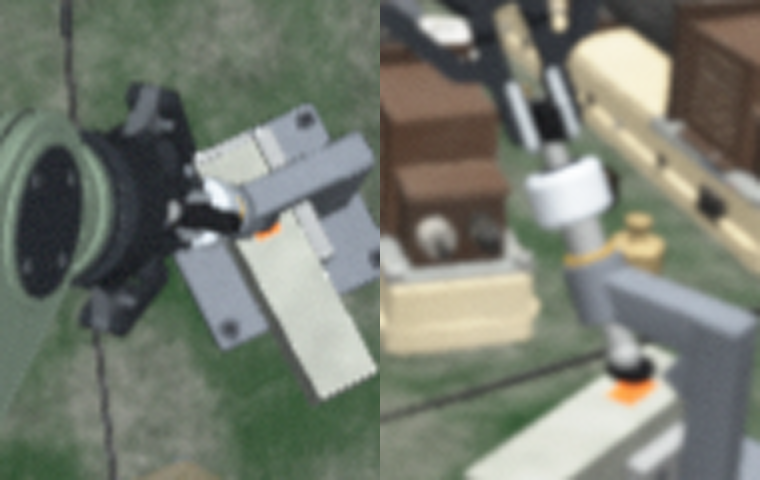

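The handle is held centrally and turning at about 0.3 N m. The tab should appear right of the indicator head in the side view, near (615,183) in the crop.

Run:
```python
from turn import *
for th in (.9,1.4,1.9,2.3,2.5,2.65,2.75):
    movep(*handle_pose(th,.004,1)); rep(th)
    if red(camera("side"),th)+red(camera("top"),th)>5: print("TAB"); break
```

```text
th 0.90 t 32.19 F_tool [-11.5  -4.4  -0.9] M_tool [ 0.36  0.1  -0.92] w 0.0128 red 0 0
th 1.40 t 32.94 F_tool [-14.3  -5.9   2.3] M_tool [ 0.33 -0.28 -1.13] w 0.0131 red 0 0
th 1.90 t 33.69 F_tool [-16.2  -8.4   5.1] M_tool [ 0.39 -0.86 -1.34] w 0.0129 red 0 0
th 2.30 t 34.36 F_tool [-16.3  -9.4   8. ] M_tool [ 0.28 -1.37 -1.34] w 0.0126 red 0 0
th 2.50 t 34.87 F_tool [-15.5  -8.2  10.5] M_tool [ 0.18 -1.66 -1.3 ] w 0.0131 red 25 6
TAB
```

Run:
```python
from turn import *
c=camera("top");k=camera("side")
f=lambda c,x,y,w,h:cv2.resize(c["frame"][y:y+h,x:x+w,::-1],None,fx=4,fy=4,interpolation=cv2.INTER_CUBIC)
cv2.imwrite("pics/tab.png",np.hstack([f(c,270,140,95,120),f(k,275,170,95,120)]))
```

```text
(no output)
```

View pics/tab.png

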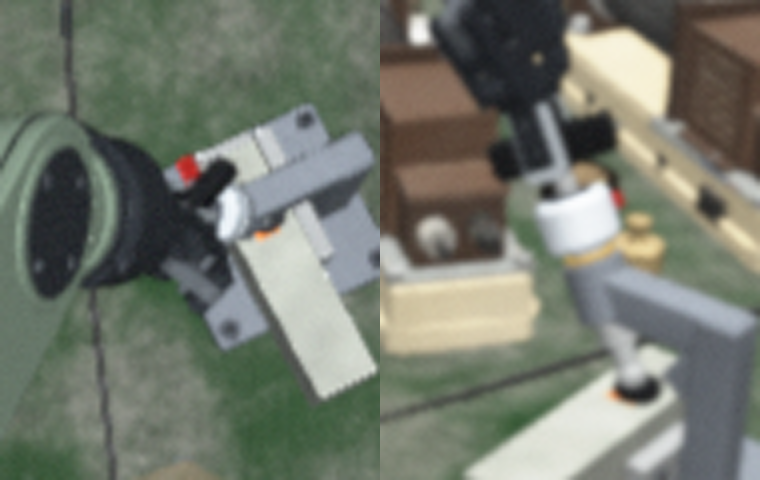

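The red tab is out in both views, at (187,168) top and (618,195) side. It popped during the last 0.2 rad step, so the spring is at about 4–5.4 mm. I'll release, back off along the axis and check.

Run:
```python
from turn import *
set_gripper(.05)
move_l(handle_pose(2.5,.11,1)[0],velocity=.12)
wait(.3); rep(2.5); s=state(); print(np.abs(s["dq"]).max())
from ov import *
c=camera("top");k=camera("side"); m=[(loc(C,[[-.02,-.115,.052],[.02,-.115,.052],[.02,.045,.052],[-.02,.045,.052]]),(255,0,0))]
cv2.imwrite("pics/fin.png",np.hstack([overlay(c,[],270,140,95,120,4,None),overlay(k,[],275,170,95,120,4,None)]))
```

```text
th 2.50 t 36.94 F_tool [0.5 0.3 0.6] M_tool [-0.02 -0.18 -0.07] w 0.05 red 25 5
0.002977432210476815
```

View pics/fin.png

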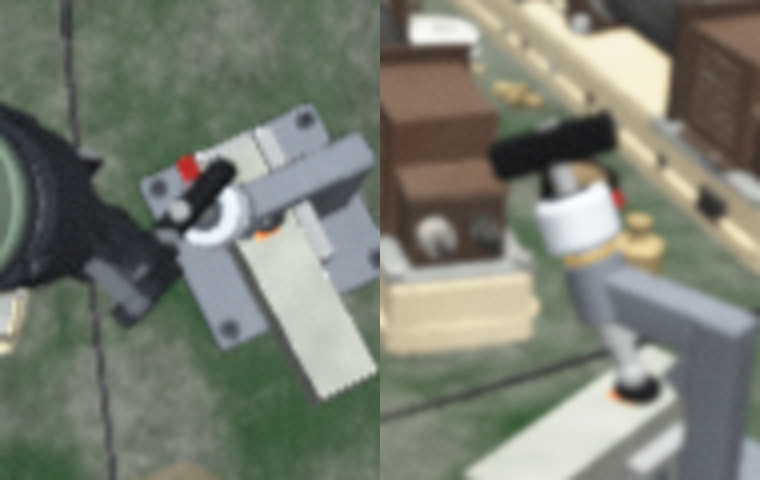

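The gripper is clear of the handle, the tab is still out at (188,168) top and (618,196) side, the shoe is down on the gauge, and the prism hasn't moved. Handing in.

```bash
python3 -c "
from workcell import *
close_job()"
```

```text
the job is handed in; nothing more can be done
```

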